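# Close a carton in the lid press and hold the plate at the mark

### The arm

A 7-joint arm with a two-finger parallel gripper is mounted at the origin on the work surface. World frame = base frame: x ahead of the robot, y to its left, z up, the work surface at z = 0. Lengths are in m, angles in degrees, forces in N, time in s.
With the tool pointing down it reaches from about 0.425 to 0.875 m from the base axis. Payload 4.7 kg.
Tool frame: the origin (TCP) lies between the finger pads; the fingertips stand ahead of it and the grasp point (between the pads) lies 8 mm behind it (bot.tip_extent is the z of the fingertips in the tool frame, in m); z points along the fingers, y is the line along which they close (so a half turn about z gives the same grasp; the last joint's range is limited). The gripper opens to 85 mm and grips with 20 to 120 N. Pads are 22 mm wide; open, the fingers measure 114 mm over their backs; the gripper's body (76 mm by 85 mm) begins 54 mm behind the grasp point. The pads swing forward as they close: fully open they stand 13 mm farther back than shut.
Start: joints at [-75.567, 18.392, -4.016, 83.108, 1.295, 78.541, -3.26], TCP at [0.153, 0.632, 0.242] pointing down, gripper open.
Joint ranges: [-163.93, 163.93], [-17.29, 119.83], [-79.2, 71.16], [3.27, 140.29], [-89.18, 269.18], [5.43, 117.66], [-154.24, 154.24]. Speed limits (degrees/s): [147.25, 147.25, 180, 180, 180, 180, 180].

### API

Orientations are given as a 3x3 rotation matrix whose columns are the frame's x, y, z axes.
In Python, from bench import telemetry, get_image, bot gives the robot as it stands.
- The arm moves only by the tool apply_moves, never from a script. Its argument "commands" is a list that holds one entry, the list of rows, each a list of 7 numbers: the shift along the tool's x, y, z in m, then the turn, a rotation vector about the tool's x, y, z in degrees, then the opening, from 0 (shut) to 1 (fully open). In form: [[[dx, dy, dz, ax, ay, az, claw], ...]]. A call has 1 to 5 rows; each row shifts and turns the commanded pose from where the row before left it, along the tool's axes as they then stand; what a row does not reach is not made up. A row lasts 1/8 s, in which the tool goes at most 62.5 mm and 10.7 degrees, less where a joint would pass 70% of its speed; a pose out of reach is approached as far as the arm can. A call with a gripper value outside its range is refused whole. The fingers move at their own pace and stop on an object; "newtons" is the grip in N (left out, the last holds). Time passes only in rows, so rows that do not move let the fingers close. It gives the time, the measured TCP pose, the force, the opening and the grip force at its end, in the units of the state.
- telemetry.sense(): the state, without advancing time (a new reading comes with each control period).
- get_image(name): name is "scene" or "top"; returns a dict with "frame" (384x512x3 uint8, red, green, blue), "z_map" (384x512 float32, m along the optical axis (not along the pixel's ray), 0 where there is no reading), "camera_matrix" (3x3 intrinsics, pixels), "world_to_cam" (4x4, takes a point from world to camera coordinates). Camera axes: x right, y up, looking along -z (the intrinsics and any distortion apply to the point x, -y, -z); pixel columns grow to the right and rows downward; lengths in m; the calibration is good to about 2 mm. A picture is of the moment at which its call begins.
- bot.finish_job(): hands the job in; it is judged then, once.
The state is a dict: "time_s": time; "qpos": joint angles; "dq": joint speeds; "tau": joint torques, N m; "eef_pos": TCP position; "eef_rot": TCP orientation; "wrist_force": force on the tool from outside, world axes, zero at the start; "torque": the same for the moment, N m; "gripper_width": finger opening in m; "gripper_force": force on a finger pad.
Only numpy, scipy, OpenCV 4.12 (cv2) and the standard library are available. Lean on these libraries where they do the work, as an engineer would, in place of code of your own. Each camera call takes 0.05 s, during which the arm holds its last target. There are 200 camera calls.

### The job

Push the large filled white carton along the bench into the lid press at its right, square and snug in the corner between fence and back stop, keeping it flat on the bench. Then pull the press's spring-return plate out by its handle over the carton until its pointer is level with the clip's mark, and finish while still holding it there, because the plate springs back if let go. Leave the clip and the other things on the bench where they are.

Things in the scene. Friction and masses are not known exactly. Their poses are not given: they have to be found in the camera images.
- carton_center (a point): Centre (half-way up) of the large filled, closed white carton: 120 mm along its x, 90 mm along its y, 42 mm tall, about 0.35 kg. It starts left of the press, its axes turned at most about 20 degrees from the world's. Push it low on the 120 mm face at its +y side; it slides flat.
- press: The grey lid press, fixed. Origin on the bench at the centre of the carton's place (dark pad flush with the bench, 120 mm in x by 90 mm in y). x points to the back stop, away from the robot (within 9 degrees); y from the fence to the open side; z up. Fence: 20 mm thick, 58 mm tall, its face at y = -45 mm, from x = -70 to 220 mm.
- press_nest (a point): Where carton_center is when the carton lies square and touches fence and back stop; 21 mm above the press's origin, same axes. Back stop: the face, at x = 60 mm, of the 50 mm tall housing that spans y = -65 to 55 mm and reaches to x = 230 mm (75 mm tall bracket at its far end). The place is open at -x and +y; the carton goes in from +y.
- plate_handle (a point): Middle of the D-handle's bar on the sliding plate; axes as the press. Round bar 12 mm thick, 70 mm along y, on two posts; its middle line is 37 mm above the plate's top and 95 mm above the bench. The plate (90 mm wide, 8 mm thick) lies on the housing and slides out in -x, 8 mm above the carton.
- plate (a joint): How far the sliding plate is pulled out, in m: 0 fully back, grows towards the robot (-x of the press), 0.11 at most. A spring pulls it back: about 3.6 N at 0, plus 0.9 N per 10 mm; let go, it runs back to 0.
- plate_pointer (a point): Tip of the small dark steel pointer (6 mm wide) at the front corner of the plate, on the fence side, 61 mm above the bench; moves with the plate. Axes as the press frame.
- mark_tip (a point): The mark: tip of the 6 mm wide finger in the middle of the white index clip (20 mm cube or so) on the fence's outer side, 61 mm above the bench; axes as the press. The plate is at the mark when pointer and finger are tip to tip, at the same place along the press's x. The clip is set differently each time, 45 to 85 mm of pull from rest; it stays put unless it is pushed hard.
- small_a: Bystander: small white carton, 60 x 45 x 50 mm tall. Origin at the centre of its underside.
- small_b: Bystander: second small white carton, 60 x 45 x 50 mm tall. Origin at the centre of its underside.
- tape: Bystander: roll of brown tape lying flat, 90 mm across, 45 mm tall. Origin at the centre of its underside.
- collar_a: Bystander: grey plastic collar lying flat, 48 mm across, 14 mm tall. Origin at the centre of its underside.
- collar_b: Bystander: second grey plastic collar, 48 mm across, 14 mm tall. Origin at the centre of its underside.
- bottle: Bystander: closed green bottle, 60 mm across, 160 mm tall. Origin at the centre of its underside.
- cup: Bystander: black pen cup, 72 mm across, 90 mm tall. Origin at the centre of its underside.
Mind the look-alikes: they are no part of the job. Leave any pink or red look-alike of the part that bears carton_center alone.

How it is judged (in metres and radians):
On the way, in this order (a step that is already met when the one before it is completed fails the run):
1. the carton lies square in the corner of the press while the plate is still fully back (x of carton_center in the frame of press_nest between -0.015 and 0.008 m and y of carton_center in the frame of press_nest between -0.008 and 0.015 m and angle between the x axis of carton_center and the x axis of press_nest, either way round below 0.12 rad and height (world z) of carton_center below 0.026 m and angle between carton_center's own z axis and vertical below 0.08 rad and value of joint plate below 0.01 m), for 0.2 s.
2. the plate is held at the mark over the carton (x of carton_center in the frame of press_nest between -0.015 and 0.008 m and y of carton_center in the frame of press_nest between -0.008 and 0.015 m and angle between the x axis of carton_center and the x axis of press_nest, either way round below 0.12 rad and height (world z) of carton_center below 0.026 m and angle between carton_center's own z axis and vertical below 0.08 rad and x of plate_pointer in the frame of mark_tip between -0.006 and 0.006 m and velocity of joint plate between -0.02 and 0.02 m/s and contact force between the fingers and plate above 3 N), for 0.3 s.
At the end, for the whole second after the job is handed in: The carton is flat on the bench in the press, within 15 mm of touching both fence and back stop and within 7 degrees of square; the pointer is within 6 mm of the mark along the pull; the plate is still, and the fingers hold it against its spring with more than 3 N (all of step 2); the arm keeps its last pose, push and grip.
It fails at once if the carton is lifted or tipped (height (world z) of carton_center above 0.041 m or angle between carton_center's own z axis and vertical above 0.25 rad).
It fails at once if the index clip is shifted by more than 6 mm (distance of mark_tip from where it was at the start of the episode above 0.006 m).
It fails at once if another thing on the bench is shifted by more than 30 mm or knocked over (distance of any of small_a, small_b, tape, collar_a, collar_b, bottle, cup from where it was at the start of the episode above 0.03 m or angle between any of small_a, small_b, tape, collar_a, collar_b, bottle, cup's own z axis and vertical above 0.5 rad).
It also fails if it takes over 58 s, if anything falls off the work surface, if the arm or the gripper's body presses on something with over 40 N, if the wrist force passes 120 N, or if a joint passes its speed limit or range.

## Working session

There is one attempt and no reset: what is moved stays moved. The work goes in short steps, Python scripts to look and compute and a tool call to move; the robot and the scene stay as the last step left them, time stands still between calls to the robot, and variables do not carry over. Pictures are saved under pics/ and viewed, at most 10 in all, crops included, and the job is handed in when it is done.

Besides the shell and the picture viewer there is one more tool, called in YAML: its name, and indented under it one key for each argument. apply_moves: Moves the arm, as the interface text tells. Its arguments: {"type":"object","properties":{"commands":{"type":"array"},"newtons":{"type":"number"}},"required":["commands"]}

```bash
mkdir -p pics; ls; cat > h.py <<'E'
import numpy as np, cv2
from bench import telemetry, get_image, bot
def px2w(im,u,v,z=None):
    """pixel -> world by depth, or by intersecting height z"""
    K=im["camera_matrix"];T=np.linalg.inv(im["world_to_cam"])
    x=(u-K[0,2])/K[0,0];y=(v-K[1,2])/K[1,1]
    d=np.array([x,-y,-1.]);R=T[:3,:3];o=T[:3,3]
    s=im["z_map"][int(round(v)),int(round(u))] if z is None else (z-o[2])/(R@d)[2]
    return o+R@d*s
E
python3 - <<'E'
from h import *
for n in("top","scene"):
    im=get_image(n);cv2.imwrite(f"pics/{n}0.png",cv2.resize(im["frame"][:,:,::-1],(800,600)))
    np.savez(f"{n}0.npz",**im);print(n,im["camera_matrix"].round(1).tolist(),im["world_to_cam"].round(3).tolist(),im.keys())
s=telemetry.sense();print({k:np.round(v,3).tolist() for k,v in s.items()}, bot.tip_extent)
E
```

```text
pics
top [[453.2, 0.0, 246.0], [0.0, 453.2, 200.3], [0.0, 0.0, 1.0]] [[-0.001, -1.0, -0.01, 0.023], [0.988, -0.002, 0.153, -0.487], [-0.153, -0.009, 0.988, -1.365], [0.0, 0.0, 0.0, 1.0]] dict_keys(['frame', 'z_map', 'camera_matrix', 'world_to_cam'])
scene [[386.4, 0.0, 253.2], [0.0, 386.4, 201.0], [0.0, 0.0, 1.0]] [[0.522, 0.853, 0.002, -0.297], [-0.648, 0.395, 0.651, 0.269], [0.554, -0.341, 0.759, -1.452], [0.0, 0.0, 0.0, 1.0]] dict_keys(['frame', 'z_map', 'camera_matrix', 'world_to_cam'])
{'time_s': 0.1, 'qpos': [-75.567, 18.433, -4.016, 83.167, 1.295, 78.54, -3.261], 'dq': [0.033, -0.14, -0.044, -0.212, -0.031, 0.02, 0.02], 'tau': [0.0, -49.488, -0.384, -31.521, 0.013, 0.007, 0.0], 'eef_pos': [0.153, 0.631, 0.241], 'eef_rot': [[-0.972, 0.236, -0.0], [0.236, 0.972, -0.002], [-0.0, -0.002, -1.0]], 'wrist_force': [0.292, 0.38, 0.232], 'torque': [0.011, 0.038, 0.046], 'gripper_force': 0.0, 'gripper_width': 0.085} 0.011
```

View pics/top0.png

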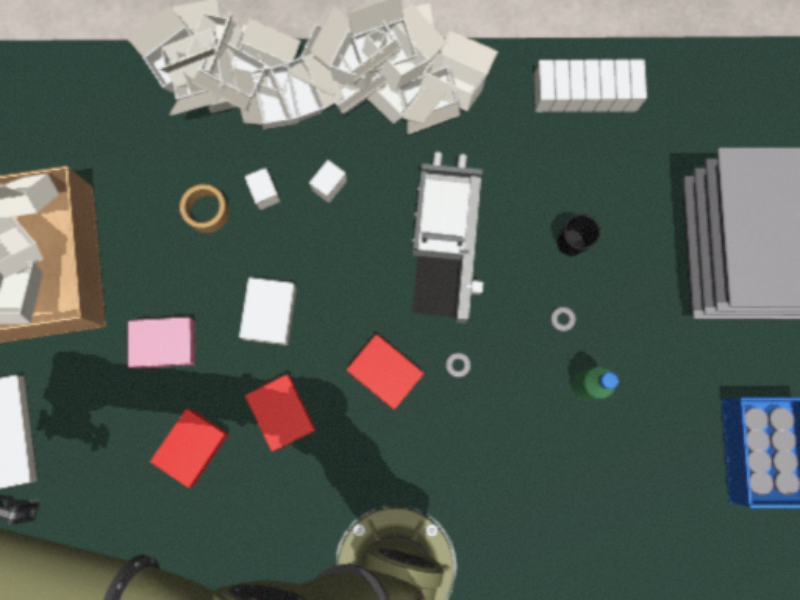

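View pics/scene0.png

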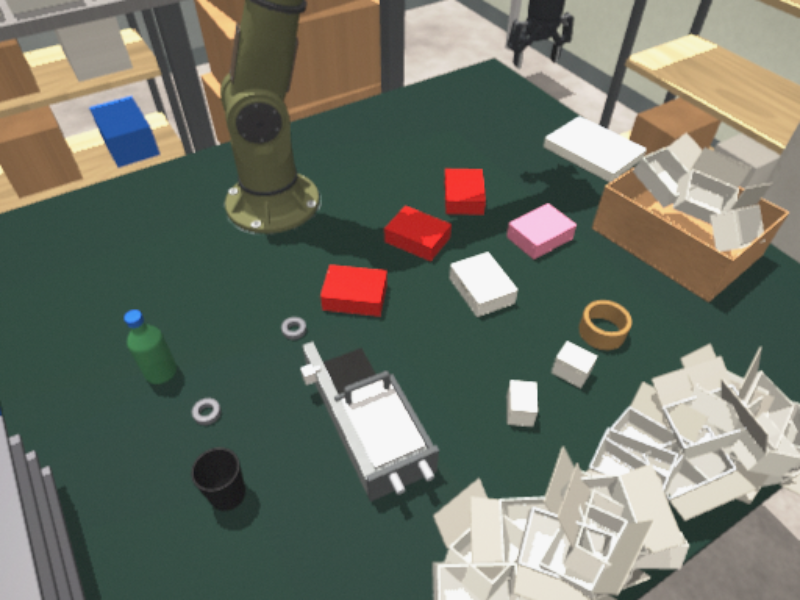

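Candidates for the carton (top view, 800x600): white at (267,311); a larger white slab at the left edge (15,430); pink (160,342); red at (385,371), (280,412) and (189,448); small white ones at (262,188) and (328,180). By description it is the white one at (267,311). The press has its pad at (438,286), fence at (468,250), handle bar at (442,240) and clip at (477,287).

```bash
python3 - <<'E'
from h import *
im=np.load("top0.npz")
f=im["frame"][90:235,145:320,::-1]
cv2.imwrite("pics/crop1.png",cv2.resize(f,None,fx=4,fy=4,interpolation=cv2.INTER_CUBIC))
E
```

```text
(no output)
```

View pics/crop1.png

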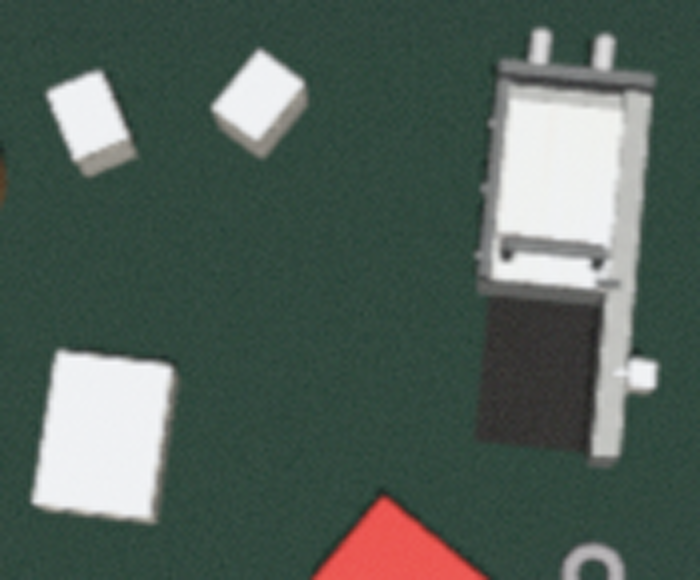

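The white box at crop (105,435) is the carton. The pad spans (488,298) to (590,452), the pointer tip is near (610,284), and the clip is at (642,375) with its finger tip near (618,373). Now I'll convert these to world positions.

```bash
python3 - <<'E'
from h import *
im=np.load("top0.npz")
W=lambda U,V,z:px2w(im,(U+.5)/4-.5+145,(V+.5)/4-.5+90,z)
def show(n,pts,z):
    for p in pts: print(n,W(*p,z).round(4))
show("pad",[(477,440),(590,452),(488,298)],0)
show("fence inner",[(592,452),(625,100)],.058); show("fence outer",[(620,458),(652,100)],.058)
show("housing front edge",[(479,290),(600,300)],.05)
show("handle",[(505,237),(605,248)],.101)
show("pointer",[(613,284)],.061);show("finger",[(617,373)],.061)
# masked carton fit by depth+colour
T=np.linalg.inv(im["world_to_cam"]);K=im["camera_matrix"]
v,u=np.mgrid[0:384,0:512];d=im["z_map"]
P=np.stack([(u-K[0,2])/K[0,0]*d,-(v-K[1,2])/K[1,1]*d,-d],-1)@T[:3,:3].T+T[:3,3]
def comp(u0,v0,zl,zh):
    m=((P[...,2]>zl)&(P[...,2]<zh)).astype(np.uint8)
    n,l=cv2.connectedComponents(m);k=l==l[v0,u0];q=P[k][:,:2].astype(np.float32)
    return q,np.median(P[k][:,2])
q,z=comp(171,199,.03,.055);print("carton",cv2.minAreaRect(q),z,px2w(im,171,199))
for n,a,b in(("small_a",167,120),("small_b",210,115),("tape",116,133),("collar",293,233)):
    print(n,px2w(im,a,b).round(3))
show("carton",[(57,350),(175,366),(155,522),(32,503)],.042)
show("red",[(383,492)],.042)
q=P[(P[...,2]>.05)&(P[...,2]<.064)&(u>285)&(u<302)&(v>110)&(v<208)];
print("fence top",cv2.fitLine(q[:,:2].astype(np.float32),cv2.DIST_L2,0,.01,.01).ravel(),q.min(0),q.max(0))
E
```

```text
pad [ 0.4952 -0.0344  0.    ]
pad [ 0.4853 -0.1239  0.    ]
pad [ 0.6107 -0.044   0.    ]
fence inner [ 0.4766 -0.12    0.058 ]
fence inner [ 0.7557 -0.1505  0.058 ]
fence outer [ 0.472  -0.1412  0.058 ]
fence outer [ 0.7556 -0.1716  0.058 ]
housing front edge [ 0.6052 -0.0352  0.05  ]
housing front edge [ 0.597  -0.1289  0.05  ]
handle [ 0.6337 -0.0534  0.101 ]
handle [ 0.6249 -0.1282  0.101 ]
pointer [ 0.607 -0.138  0.061]
finger [ 0.5372 -0.1398  0.061 ]
carton ((0.49384480714797974, 0.25756001472473145), (0.09085086733102798, 0.1207093819975853), 82.97161865234375) 0.041426823540175794 [0.49075078 0.25333699 0.04524396]
small_a [0.743 0.272 0.048]
small_b [0.759 0.136 0.049]
tape [0.704 0.434 0.04 ]
collar [ 0.389 -0.125 -0.002]
carton [0.5603 0.2934 0.042 ]
carton [0.5474 0.2012 0.042 ]
carton [0.4255 0.2143 0.042 ]
carton [0.4404 0.3093 0.042 ]
red [0.4484 0.0394 0.042 ]
fence top [ 0.99938154  0.03516389  0.6446258  -0.12909582] [ 0.47292308 -0.15143149  0.05008742] [ 0.76842005 -0.10176802  0.06389729]
```

apply_moves:
  commands:
    - [[0,0,0,0,0,-7.3,0.45],[-0.036,-0.042,0,0,0,0,0.45],[-0.036,-0.042,0,0,0,0,0.45],[-0.036,-0.042,0,0,0,0,0.45],[-0.036,-0.042,0,0,0,0,0.45]]
  newtons: 40

```text
time_s: 0.72
eef_pos: [0.2786, 0.447, 0.2419]
eef_rot: [[-0.994, 0.11, -0.0], [0.11, 0.994, -0.0], [0.0, -0.0, -1.0]]
wrist_force: [0.6, 0.2, -0.4]
gripper_width: 0.0385
gripper_force: 0.0
```

apply_moves:
  commands:
    - [[-0.036,-0.042,0,0,0,0,0.45],[-0.036,-0.042,0,0,0,0,0.45],[-0.036,-0.042,0,0,0,0,0.45],[-0.036,-0.042,0,0,0,0,0.45],[0,0,0.05,0,0,0,0.45]]

```text
time_s: 1.35
eef_pos: [0.4076, 0.2632, 0.1953]
eef_rot: [[-0.993, 0.119, 0.008], [0.119, 0.993, 0.005], [-0.007, 0.006, -1.0]]
wrist_force: [0.2, 1.5, -0.4]
gripper_width: 0.0385
gripper_force: 0.0
```

```bash
cat >> h.py <<'E'
th=np.radians(-6.2);O=np.array([.550,-.085]);RP=np.array([[np.cos(th),-np.sin(th)],[np.sin(th),np.cos(th)]])
toP=lambda p:RP.T@(np.asarray(p)[:2]-O)
def st():
    s=telemetry.sense();R=np.array(s["eef_rot"])
    print("t",round(s["time_s"],2),"press xy",toP(s["eef_pos"]).round(4),"z",round(s["eef_pos"][2],4),"tool y dir in press deg",round(np.degrees(np.arctan2(R[1,1],R[0,1])-th),2),"tilt",R[:2,2].round(3),"F",(np.array(s["wrist_force"])).round(1),"w",round(s["gripper_width"],3),"gf",round(s["gripper_force"],1),"ext",bot.tip_extent)
E
python3 -c "
from h import *;st()"
```

```text
t 1.35 press xy [-0.1791  0.3308] z 0.1953 tool y dir in press deg 89.38 tilt [0.008 0.005] F [ 0.2  1.5 -0.4] w 0.038 gf 0.0 ext 0.011
```

apply_moves:
  commands:
    - [[0.006,0.003,0.055,0,0,0,0.45],[0,0,0.055,0,0,0,0.45],[0,0,0.055,0,0,0,0.45],[0,0,0,0,0,0,0.45]]

```text
time_s: 1.85
eef_pos: [0.3933, 0.2669, 0.0236]
eef_rot: [[-0.994, 0.11, -0.008], [0.11, 0.994, -0.007], [0.007, -0.008, -1.0]]
wrist_force: [-0.3, 1.0, -0.2]
gripper_width: 0.0384
gripper_force: 0.0
```

```bash
python3 -c "
from h import *;st()
im=get_image('scene');f=im['frame'][110:230,190:350,::-1];cv2.imwrite('pics/c2.png',cv2.resize(f,None,fx=4,fy=4))"
```

```text
t 1.85 press xy [-0.1938  0.3329] z 0.0236 tool y dir in press deg 89.87 tilt [-0.008 -0.007] F [-0.3  1.  -0.2] w 0.038 gf 0.0 ext 0.011
```

View pics/c2.png

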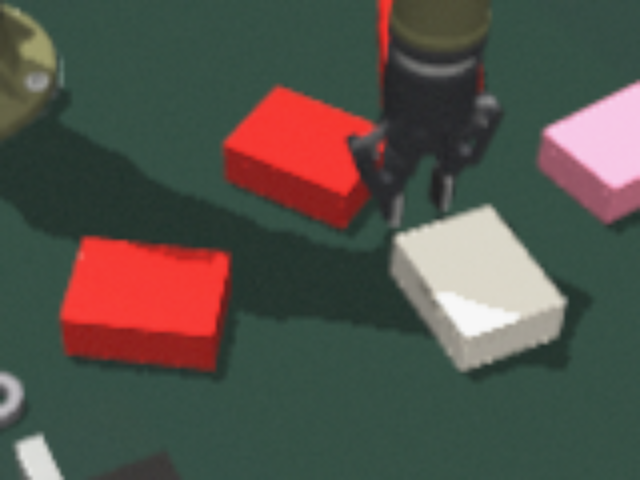

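The fingers stand behind the carton's -x face at crop (415,205), clear of the red box. Now I'll push +x.

apply_moves:
  commands:
    - [[-0.02,0,0,0,0,0,0.45],[-0.02,0,0,0,0,0,0.45],[-0.02,0,0,0,0,0,0.45],[-0.02,0,0,0,0,0,0.45],[-0.015,0,0,0,0,0,0.45]]

```text
time_s: 2.52
eef_pos: [0.4934, 0.2594, 0.0289]
eef_rot: [[-0.994, 0.111, 0.001], [0.111, 0.994, 0.001], [-0.001, 0.002, -1.0]]
wrist_force: [-3.9, 0.8, 2.1]
gripper_width: 0.0383
gripper_force: 1.9
```

apply_moves:
  commands:
    - [[-0.01,0,0,0,0,0,0.45],[-0.005,0,0,0,0,0,0.45],[0,0,0,0,0,0,0.45]]

```text
time_s: 2.9
eef_pos: [0.507, 0.2574, 0.0274]
eef_rot: [[-0.994, 0.11, 0.002], [0.11, 0.994, 0.0], [-0.002, 0.0, -1.0]]
wrist_force: [-0.6, 1.0, -1.0]
gripper_width: 0.0385
gripper_force: 0.0
```

```bash
cat >> h.py <<'E'
def cloud(im):
    T=np.linalg.inv(im["world_to_cam"]);K=im["camera_matrix"]
    v,u=np.mgrid[0:384,0:512];d=im["z_map"]
    return np.stack([(u-K[0,2])/K[0,0]*d,-(v-K[1,2])/K[1,1]*d,-d],-1)@T[:3,:3].T+T[:3,3]
def carton(im,xy):
    """carton centre (press frame) and x-axis yaw relative to the press, from its white top near world xy"""
    P=cloud(im);f=im["frame"].astype(int)
    m=(abs(P[...,2]-.042)<.006)&(f.min(-1)>90)&(f.max(-1)-f.min(-1)<40)&(np.hypot(P[...,0]-xy[0],P[...,1]-xy[1])<.12)
    m=cv2.morphologyEx(m.astype(np.uint8),cv2.MORPH_OPEN,np.ones((3,3)))
    n,l,s,_=cv2.connectedComponentsWithStats(m);k=1+s[1:,4].argmax()
    c,(w,h),a=cv2.minAreaRect(P[l==k][:,:2].astype(np.float32))
    if w<h:a+=90
    print("carton press",toP(c).round(4),"size",round(w,3),round(h,3),"yaw rel",round((a-np.degrees(th)+90)%180-90,1))
E
python3 -c "
from h import *;st()
carton(get_image('top'),(.58,.25))"
```

```text
t 2.9 press xy [-0.0798  0.3357] z 0.0274 tool y dir in press deg 89.87 tilt [0.002 0.   ] F [-0.6  1.  -1. ] w 0.038 gf 0.0 ext 0.011
carton press [-0.0004  0.3228] size 0.123 0.08 yaw rel 20.9
```

apply_moves:
  commands:
    - [[0.03,0,0,0,0,0,0.45],[0.01,0,-0.06,0,0,0,0.45],[0,0.03,-0.05,0,0,10,0.45],[0.01,0.03,0,0,0,10,0.45],[0.01,0.03,0,0,0,10,0.45]]

```text
time_s: 3.58
eef_pos: [0.4732, 0.3561, 0.1386]
eef_rot: [[-0.803, 0.597, 0.002], [0.597, 0.803, 0.002], [-0.001, 0.003, -1.0]]
wrist_force: [-0.6, -0.0, -0.1]
gripper_width: 0.0384
gripper_force: 0.0
```

```bash
python3 -c "
from h import *;st()
im=get_image('top');carton(im,(.58,.25))
cv2.imwrite('pics/c3.png',cv2.resize(im['frame'][90:235,110:310,::-1],None,fx=4,fy=4))
carton(get_image('scene'),(.58,.25))"
```

```text
t 3.58 press xy [-0.124   0.4302] z 0.1386 tool y dir in press deg 59.57 tilt [0.002 0.002] F [-0.6 -0.  -0.1] w 0.038 gf 0.0 ext 0.011
carton press [-0.0105  0.3334] size 0.091 0.12 yaw rel 0.4
carton press [-0.007   0.3304] size 0.094 0.122 yaw rel -0.5
```

View pics/c3.png

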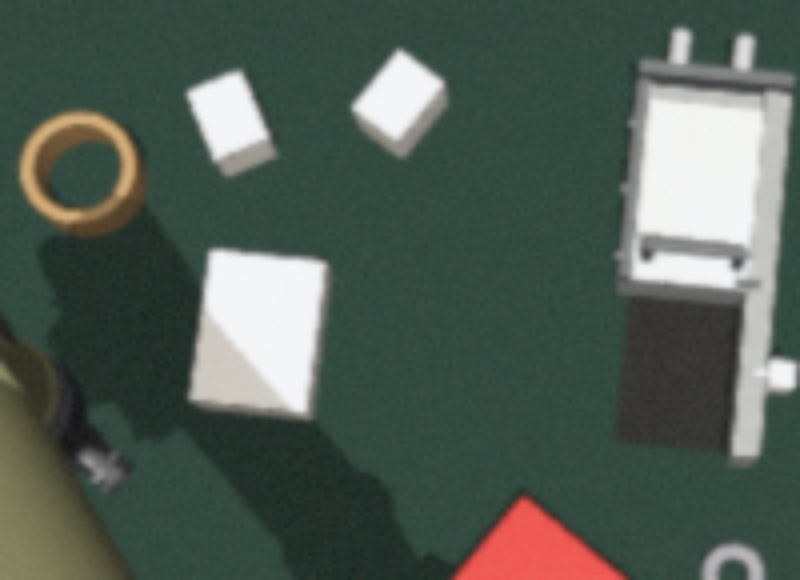

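The carton, at crop (260,333), is square to the press and its x is right. Next I turn the tool 60 deg and go to its +y side.

apply_moves:
  commands:
    - [[0,0,0,0,0,10,0.8],[0,0,0,0,0,10,0.8],[0,0,0,0,0,10,0.8],[0,0,0,0,0,10,0.8],[0,0,0,0,0,10,0.8]]

```text
time_s: 4.3
eef_pos: [0.4731, 0.3535, 0.1371]
eef_rot: [[-0.059, 0.998, 0.001], [0.998, 0.059, -0.001], [-0.001, 0.001, -1.0]]
wrist_force: [0.2, -0.2, 0.2]
gripper_width: 0.0685
gripper_force: 0.0
```

apply_moves:
  commands:
    - [[0,0,0,0,0,9.6,0.8],[0,0.04,0,0,0,0,0.8],[0,0.04,0,0,0,0,0.8],[0,0.035,0,0,0,0,0.8],[0,0,0,0,0,0,0.8]]

```text
time_s: 4.92
eef_pos: [0.59, 0.3395, 0.1368]
eef_rot: [[0.106, 0.994, 0.002], [0.994, -0.106, -0.003], [-0.002, 0.002, -1.0]]
wrist_force: [0.0, -0.1, -0.7]
gripper_width: 0.0682
gripper_force: 0.0
```

```bash
python3 -c "
from h import *;st()"
```

```text
t 4.92 press xy [-0.0061  0.4263] z 0.1368 tool y dir in press deg 0.09 tilt [ 0.002 -0.003] F [ 0.  -0.1 -0.7] w 0.068 gf 0.0 ext 0.011
```

apply_moves:
  commands:
    - [[0,0,0.06,0,0,0,0.8],[0,0,0.053,0,0,0,0.8],[-0.02,0,0,0,0,0,0.8],[-0.02,0,0,0,0,0,0.8],[-0.02,0,0,0,0,0,0.8]]

```text
time_s: 5.55
eef_pos: [0.5827, 0.2821, 0.0275]
eef_rot: [[0.104, 0.995, 0.004], [0.995, -0.104, 0.003], [0.003, 0.004, -1.0]]
wrist_force: [1.3, 1.0, -0.7]
gripper_width: 0.0686
gripper_force: 0.6
```

apply_moves:
  commands:
    - [[-0.02,0,0,0,0,0,0.8],[-0.02,0,0,0,0,0,0.8],[-0.02,0,0,0,0,0,0.8],[-0.02,0,0,0,0,0,0.8],[-0.02,0,0,0,0,0,0.8]]

```text
time_s: 6.18
eef_pos: [0.5705, 0.1825, 0.0243]
eef_rot: [[0.103, 0.995, 0.0], [0.995, -0.103, 0.0], [0.0, -0.0, -1.0]]
wrist_force: [0.5, 3.3, 2.1]
gripper_width: 0.0682
gripper_force: 1.9
```

apply_moves:
  commands:
    - [[-0.02,0,0,0,0,0,0.8],[-0.02,0,0,0,0,0,0.8],[-0.02,0,0,0,0,0,0.8],[-0.02,0,0,0,0,0,0.8],[0,0,0,0,0,0,0.8]]

```text
time_s: 6.8
eef_pos: [0.5617, 0.1002, 0.0238]
eef_rot: [[0.107, 0.994, -0.001], [0.994, -0.107, -0.002], [-0.003, -0.001, -1.0]]
wrist_force: [0.4, 0.5, 0.2]
gripper_width: 0.0683
gripper_force: 0.0
```

```bash
python3 -c "
from h import *;st()
im=get_image('top');carton(im,(.56,.06))
cv2.imwrite('pics/c4.png',cv2.resize(im['frame'][110:235,160:310,::-1],None,fx=4,fy=4))
carton(get_image('scene'),(.56,.06))"
```

```text
t 6.8 press xy [-0.0084  0.1854] z 0.0238 tool y dir in press deg 0.05 tilt [-0.001 -0.002] F [0.4 0.5 0.2] w 0.068 gf 0.0 ext 0.011
carton press [-0.0101  0.1248] size 0.077 0.12 yaw rel 0.2
carton press [-0.0074  0.1284] size 0.092 0.122 yaw rel 0.1
```

View pics/c4.png

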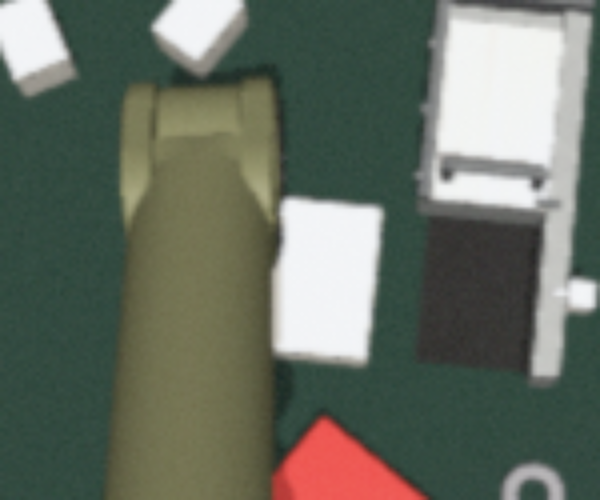

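The carton, at crop (325,280), is tracking straight with about 8 mm clear of the back stop. I'll continue the push.

apply_moves:
  commands:
    - [[-0.02,0,0,0,0,0,0.8],[-0.02,0,0,0,0,0,0.8],[-0.02,0,0,0,0,0,0.8],[-0.02,0,0,0,0,0,0.8],[-0.02,0,0,0,0,0,0.8]]

```text
time_s: 7.52
eef_pos: [0.5519, 0.003, 0.0244]
eef_rot: [[0.104, 0.995, 0.0], [0.995, -0.104, 0.0], [0.0, 0.0, -1.0]]
wrist_force: [0.4, 1.4, -1.1]
gripper_width: 0.0684
gripper_force: 0.5
```

apply_moves:
  commands:
    - [[-0.01,0,0,0,0,0,0.8],[-0.01,0,0,0,0,0,0.8],[-0.006,0,0,0,0,0,0.8],[0,0,0,0,0,0,0.8]]

```text
time_s: 8.02
eef_pos: [0.5495, -0.0217, 0.0244]
eef_rot: [[0.103, 0.995, 0.0], [0.995, -0.103, -0.001], [-0.0, 0.0, -1.0]]
wrist_force: [-0.1, -0.1, 0.6]
gripper_width: 0.0683
gripper_force: 0.0
```

```bash
python3 -c "
from h import *;st()
carton(get_image('top'),(.55,-.085))
carton(get_image('scene'),(.55,-.085))"
```

```text
t 8.03 press xy [-0.0073  0.0629] z 0.0244 tool y dir in press deg 0.27 tilt [ 0.    -0.001] F [-0.1 -0.1  0.6] w 0.068 gf 0.0 ext 0.011
carton press [-0.0085 -0.0077] size 0.054 0.121 yaw rel 0.5
carton press [-0.0113  0.0076] size 0.092 0.112 yaw rel 1.2
```

apply_moves:
  commands:
    - [[-0.005,0,0,0,0,0,0.8],[-0.004,0,0,0,0,0,0.8],[0,0,0,0,0,0,0.8]]

```text
time_s: 8.5
eef_pos: [0.5488, -0.0289, 0.0244]
eef_rot: [[0.103, 0.995, 0.001], [0.995, -0.103, 0.002], [0.002, 0.0, -1.0]]
wrist_force: [0.9, 4.7, 0.2]
gripper_width: 0.0681
gripper_force: 2.2
```

```bash
python3 -c "
from h import *;st()
im=get_image('scene');carton(im,(.55,-.085))"
```

```text
t 8.5 press xy [-0.0072  0.0556] z 0.0244 tool y dir in press deg 0.28 tilt [0.001 0.002] F [0.9 4.7 0.2] w 0.068 gf 2.2 ext 0.011
carton press [-0.0121  0.0023] size 0.088 0.112 yaw rel 0.8
```

The carton is against the fence: 4.7 N holds while the tool is still. I retract and go around to the -x side for a nudge into the back stop.

apply_moves:
  commands:
    - [[0.03,0,0,0,0,0,0.8],[0,0,-0.05,0,0,0,0.2],[0,-0.03,-0.05,0,0,0,0.2],[-0.045,-0.04,-0.01,0,0,0,0.2],[-0.045,-0.04,0,0,0,0,0.2]]

```text
time_s: 9.18
eef_pos: [0.4325, -0.0806, 0.1355]
eef_rot: [[0.102, 0.995, 0.003], [0.995, -0.102, -0.001], [-0.001, 0.003, -1.0]]
wrist_force: [0.3, -0.3, 1.3]
gripper_width: 0.0172
gripper_force: 0.0
```

```bash
python3 -c "
from h import *;st()
im=get_image('top');carton(im,(.55,-.085))
im2=get_image('scene');carton(im2,(.55,-.085))
a=cv2.resize(im['frame'][150:235,230:330,::-1],None,fx=4,fy=4);b=cv2.resize(im2['frame'][180:280,170:270,::-1],None,fx=4,fy=4)
a=cv2.copyMakeBorder(a,0,60,0,0,0);cv2.imwrite('pics/c5.png',np.hstack([a,b]))"
```

```text
t 9.18 press xy [-0.1173 -0.0083] z 0.1355 tool y dir in press deg 0.32 tilt [ 0.003 -0.001] F [ 0.3 -0.3  1.3] w 0.017 gf 0.0 ext 0.011
carton press [0.0363 0.0025] size 0.087 0.031 yaw rel 88.4
carton press [-0.01    0.0019] size 0.087 0.114 yaw rel 0.3
```

View pics/c5.png

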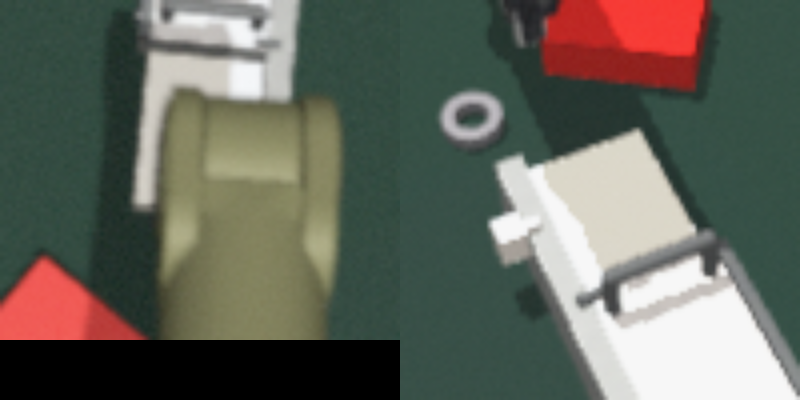

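The carton, at right-panel crop (620,200), lies along the fence. The gripper is clear of the red box, so I go down and nudge +x.

apply_moves:
  commands:
    - [[0,0,0.055,0,0,0,0.2],[0,0,0.049,0,0,0,0.2],[0,0.01,0,0,0,0,0.2],[0,0.01,0,0,0,0,0.2],[0,0.005,0,0,0,0,0.2]]

```text
time_s: 9.9
eef_pos: [0.4607, -0.0814, 0.0324]
eef_rot: [[0.103, 0.995, 0.004], [0.995, -0.103, -0.0], [0.0, 0.004, -1.0]]
wrist_force: [-2.0, -0.1, 1.7]
gripper_width: 0.0169
gripper_force: 1.9
```

apply_moves:
  commands:
    - [[0,0.004,0,0,0,0,0.2],[0,0.003,0,0,0,0,0.2],[0,0,0,0,0,0,0.2]]

```text
time_s: 10.28
eef_pos: [0.4649, -0.0817, 0.0305]
eef_rot: [[0.103, 0.995, 0.0], [0.995, -0.103, 0.0], [0.0, 0.0, -1.0]]
wrist_force: [-2.9, 1.2, 0.9]
gripper_width: 0.0172
gripper_force: 1.3
```

```bash
python3 -c "
from h import *;st()
carton(get_image('scene'),(.55,-.085))"
```

```text
t 10.28 press xy [-0.085  -0.0059] z 0.0305 tool y dir in press deg 0.27 tilt [0. 0.] F [-2.9  1.2  0.9] w 0.017 gf 1.3 ext 0.011
carton press [-0.0099  0.0021] size 0.088 0.108 yaw rel 0.9
```

apply_moves:
  commands:
    - [[0,0.003,0,0,0,0,0.2],[0,0.002,0,0,0,0,0.2],[0,0,0,0,0,0,0.2],[0,0,0,0,0,0,0.2]]

```text
time_s: 10.82
eef_pos: [0.4675, -0.082, 0.0299]
eef_rot: [[0.103, 0.995, -0.005], [0.995, -0.103, 0.001], [0.001, -0.005, -1.0]]
wrist_force: [-9.5, 0.9, 7.6]
gripper_width: 0.0173
gripper_force: 4.6
```

```bash
python3 -c "
from h import *;st()
carton(get_image('scene'),(.55,-.085))"
```

```text
t 10.82 press xy [-0.0823 -0.0059] z 0.0299 tool y dir in press deg 0.27 tilt [-0.005  0.001] F [-9.5  0.9  7.6] w 0.017 gf 4.6 ext 0.011
carton press [-0.0079  0.002 ] size 0.088 0.106 yaw rel 1.0
```

The carton is snug against the back stop, with force up to 9.5 N. Back off and locate the handle bar precisely.

apply_moves:
  commands:
    - [[0,-0.02,0,0,0,0,0.2],[0,-0.005,-0.055,0,0,0,0.6],[0,0,-0.055,0,0,0,1],[0,0,-0.05,0,0,0,1],[0,0,0,0,0,0,1]]

```text
time_s: 11.5
eef_pos: [0.4488, -0.0798, 0.1947]
eef_rot: [[0.103, 0.995, 0.011], [0.995, -0.103, 0.002], [0.003, 0.011, -1.0]]
wrist_force: [0.0, -0.4, -0.4]
gripper_width: 0.0853
gripper_force: 0.0
```

```bash
python3 - <<'E'
from h import *
st()
for im in (np.load("top0.npz"),get_image("scene")):
    P=cloud(im);q=P[(P[...,2]>.085)&(P[...,2]<.108)&(abs(P[...,0]-.63)<.03)&(abs(P[...,1]+.091)<.045)]
    c=(q[:,:2]-O)@RP;print(len(q),"handle press med",np.median(c,0).round(4),c.min(0).round(3),c.max(0).round(3),"z",q[:,2].max().round(3))
carton(im,(.55,-.085))
E
```

```text
t 11.5 press xy [-0.1012 -0.0058] z 0.1947 tool y dir in press deg 0.28 tilt [0.011 0.002] F [ 0.  -0.4 -0.4] w 0.085 gf 0.0 ext 0.011
111 handle press med [0.0747 0.0033] [ 0.07  -0.036] [0.083 0.043] z 0.106
157 handle press med [ 0.0817 -0.0012] [ 0.074 -0.04 ] [0.086 0.042] z 0.104
carton press [-0.007   0.0024] size 0.088 0.109 yaw rel 0.3
```

apply_moves:
  commands:
    - [[0.003,0.06,0,0,0,0,1],[0.003,0.06,0,0,0,0,1],[0,0.059,0,0,0,0,1],[0,0,0,0,0,0,1]]

```text
time_s: 12.05
eef_pos: [0.6256, -0.0917, 0.1845]
eef_rot: [[0.102, 0.995, -0.006], [0.995, -0.102, -0.006], [-0.006, -0.006, -1.0]]
wrist_force: [-0.2, -0.5, -0.2]
gripper_width: 0.0853
gripper_force: 0.0
```

```bash
python3 -c "
from h import *;st()"
```

```text
t 12.05 press xy [0.0758 0.0015] z 0.1845 tool y dir in press deg 0.37 tilt [-0.006 -0.006] F [-0.2 -0.5 -0.2] w 0.085 gf 0.0 ext 0.011
```

apply_moves:
  commands:
    - [[0,0.002,0.05,0,0,0,1],[0,0,0.04,0,0,0,1],[0,0,0.002,0,0,0,1],[0,0,0,0,0,0,0.3],[0,0,0,0,0,0,0.3]]

```text
time_s: 12.68
eef_pos: [0.6267, -0.0927, 0.1006]
eef_rot: [[0.103, 0.995, 0.004], [0.995, -0.103, 0.0], [0.001, 0.004, -1.0]]
wrist_force: [-0.1, -1.1, 0.1]
gripper_width: 0.0517
gripper_force: 0.0
```

```bash
python3 -c "
from h import *;st()
b=get_image('scene');cv2.imwrite('pics/c6.png',cv2.resize(b['frame'][180:300,170:300,::-1],None,fx=5,fy=5))"
```

```text
t 12.68 press xy [0.0771 0.0006] z 0.1006 tool y dir in press deg 0.27 tilt [0.004 0.   ] F [-0.1 -1.1  0.1] w 0.052 gf 0.0 ext 0.011
```

View pics/c6.png

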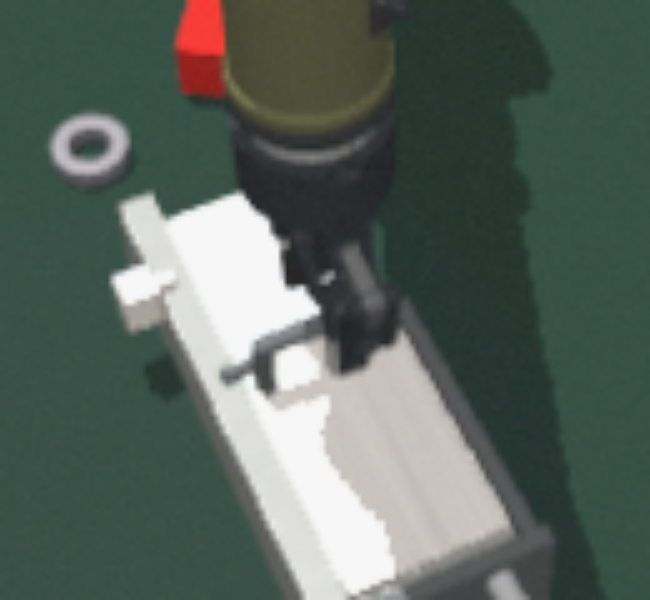

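The fingers straddle the bar at crop (340,330), centred between the posts but about 12 mm high. Lower and close.

apply_moves:
  commands:
    - [[0,0,0.012,0,0,0,0.3],[0,0,0,0,0,0,0.3],[0,0,0,0,0,0,0],[0,0,0,0,0,0,0],[0,0,0,0,0,0,0]]
  newtons: 60

```text
time_s: 13.35
eef_pos: [0.6261, -0.0924, 0.0863]
eef_rot: [[0.103, 0.995, 0.001], [0.995, -0.103, -0.0], [-0.0, 0.001, -1.0]]
wrist_force: [3.5, -0.2, -3.8]
gripper_width: 0.01
gripper_force: 58.4
```

apply_moves:
  commands:
    - [[0,0,0,0,0,0,0],[0,0,0,0,0,0,0]]

```text
time_s: 13.6
eef_pos: [0.6257, -0.0924, 0.0863]
eef_rot: [[0.103, 0.995, 0.0], [0.995, -0.103, 0.0], [0.0, 0.0, -1.0]]
wrist_force: [4.5, 0.0, -4.6]
gripper_width: 0.0102
gripper_force: 58.3
```

```bash
python3 -c "
from h import *;st()"
```

```text
t 13.6 press xy [0.076  0.0008] z 0.0863 tool y dir in press deg 0.28 tilt [0. 0.] F [ 4.5  0.  -4.6] w 0.01 gf 58.3 ext 0.011
```

Bar gripped. Pull most of the way, then look.

apply_moves:
  commands:
    - [[0,-0.012,0,0,0,0,0],[0,-0.012,0,0,0,0,0],[0,-0.012,0,0,0,0,0],[0,-0.012,0,0,0,0,0],[0,-0.012,0,0,0,0,0]]

```text
time_s: 14.22
eef_pos: [0.5672, -0.0862, 0.0863]
eef_rot: [[0.103, 0.995, 0.004], [0.995, -0.103, -0.001], [-0.0, 0.004, -1.0]]
wrist_force: [9.6, -0.7, -10.8]
gripper_width: 0.0098
gripper_force: 58.8
```

apply_moves:
  commands:
    - [[0,-0.004,0,0,0,0,0],[0,0,0,0,0,0,0],[0,0,0,0,0,0,0]]

```text
time_s: 14.6
eef_pos: [0.5632, -0.0858, 0.0863]
eef_rot: [[0.103, 0.995, 0.004], [0.995, -0.103, -0.001], [-0.0, 0.004, -1.0]]
wrist_force: [9.5, -1.2, -9.6]
gripper_width: 0.0101
gripper_force: 58.7
```

```bash
python3 - <<'E'
from h import *
st()
a=get_image('top');b=get_image('scene');np.savez('top1.npz',**a);np.savez('scene1.npz',**b)
A=cv2.resize(a['frame'][165:215,280:315,::-1],None,fx=10,fy=10,interpolation=cv2.INTER_CUBIC)
B=cv2.resize(b['frame'][220:270,185:230,::-1],None,fx=10,fy=10,interpolation=cv2.INTER_CUBIC)
cv2.imwrite('pics/c7.png',np.hstack([A,B]))
E
```

```text
t 14.6 press xy [0.0132 0.0006] z 0.0863 tool y dir in press deg 0.28 tilt [ 0.004 -0.001] F [ 9.5 -1.2 -9.6] w 0.01 gf 58.7 ext 0.011
```

View pics/c7.png

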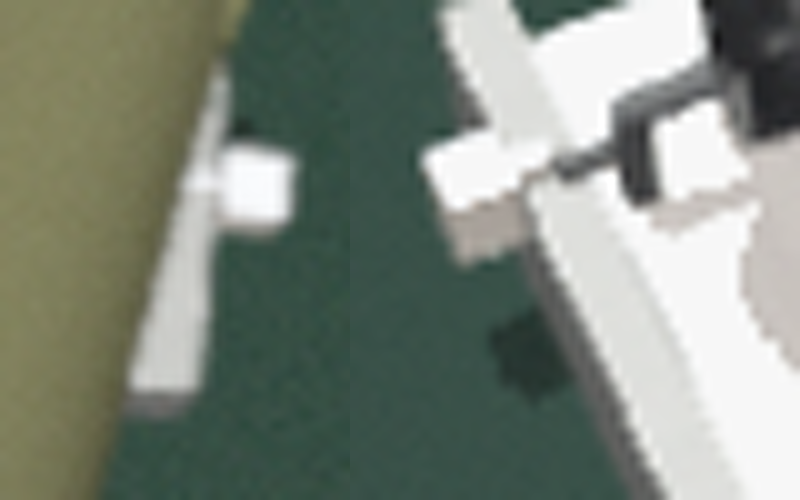

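Left panel (top view): the clip finger is at (200,184). Right panel (scene view): the pointer tip at about (555,170) nearly meets the finger tip at about (548,163). I'll quantify this with brightness profiles along the press x.

```bash
python3 - <<'E'
from h import *
from scipy.ndimage import map_coordinates as mc
def prof(im,y,xs,z=.061):
    p=np.array([np.r_[O+RP@[x,y],z,1] for x in xs])@im["world_to_cam"].T
    K=im["camera_matrix"];u=K[0,0]*p[:,0]/-p[:,2]+K[0,2];v=K[1,1]*-p[:,1]/-p[:,2]+K[1,2]
    return mc(im["frame"].astype(float).mean(-1),[v,u],order=1)
for n,x0,x1 in(("scene1",-.03,.024),("top1",-.03,.024),("top0",-.03,.024),("top0",.04,.085),("scene0",-.03,.024),("scene0",.04,.085)):
    xs=np.arange(x0,x1,.003);im=np.load(n+".npz");print(n,(xs*1e3).round().astype(int))
    for y in np.arange(-.043,-.072,-.003):print(int(round(y*1e3)),prof(im,y,xs).astype(int))
E
```

```text
scene1 [-30 -27 -24 -21 -18 -15 -12  -9  -6  -3   0   3   6   9  12  15  18  21]
-43 [246 245 246 245 245 246 245 242 209 128 102 170 236 245 244 242 241 245]
-46 [235 233 236 233 234 234 231 226 186 127 103 157 218 230 234 235 230 237]
-49 [221 220 221 222 222 222 219 206 167 130 105 136 198 221 224 223 221 223]
-52 [219 219 219 220 222 226 230 209 162 121  94 150 200 221 221 222 221 221]
-55 [220 219 219 220 222 229 244 244 198 155 173 201 219 222 222 222 221 221]
-58 [219 219 219 220 221 232 243 245 228 164 186 212 222 223 223 222 222 221]
-61 [220 220 219 218 221 236 244 245 214 168 187 220 221 222 224 223 222 225]
-64 [186 184 202 229 229 232 246 246 240 204 163 171 187 170 183 205 201 200]
-67 [111 119 168 237 246 246 246 247 246 238 167 150 146 136 143 140 115 125]
-70 [ 96  97 178 234 246 247 247 247 246 231 182 160 157 157 152 134 105  93]
top1 [-30 -27 -24 -21 -18 -15 -12  -9  -6  -3   0   3   6   9  12  15  18  21]
-43 [ 92  91  90  96  96  95  95  97  98  99 101 102 103 102 104 105 104 104]
-46 [ 94  93  94  93  94  92  92  92  93  94  95  95  95  98 100 100 102 101]
-49 
[... 3103 characters left out ...]
 73 76 79 82 85]
-43 [ 81  76  78  79  61  83 110 127 108 139 218 243 240 245 245 244]
-46 [170 176 180 175 185 164 156 144 111  96 184 217 222 227 228 230]
-49 [216 218 219 219 221 209 176 139 109 111 167 218 217 219 219 221]
-52 [219 220 220 221 221 215 184 124 103 106 166 208 220 220 220 220]
-55 [219 219 219 220 220 219 211 194 167 180 203 218 220 221 220 221]
-58 [219 219 219 220 220 220 220 219 216 217 218 219 221 222 221 222]
-61 [220 219 219 221 218 221 219 221 221 218 222 218 220 223 222 224]
-64 [178 177 180 173 181 169 178 171 169 175 167 172 163 183 201 184]
-67 [104 113 108 109 110 102 110 101 102 104 100 105  97 110 115 105]
-70 [90 91 92 94 91 96 92 90 91 92 93 91 94 94 93 93]
```

apply_moves:
  commands:
    - [[0,-0.0025,0,0,0,0,0],[0,-0.002,0,0,0,0,0],[0,0,0,0,0,0,0],[0,0,0,0,0,0,0]]

```text
time_s: 15.2
eef_pos: [0.559, -0.0853, 0.0863]
eef_rot: [[0.103, 0.995, 0.004], [0.995, -0.103, -0.001], [-0.0, 0.004, -1.0]]
wrist_force: [8.5, -1.8, -10.0]
gripper_width: 0.01
gripper_force: 58.7
```

```bash
python3 - <<'E'
from h import *
st()
b=get_image('scene');np.savez('scene2.npz',**b);carton(b,(.55,-.085))
A=cv2.resize(b['frame'][228:250,190:220,::-1],None,fx=25,fy=25,interpolation=cv2.INTER_CUBIC)
cv2.imwrite('pics/c8.png',A)
E
```

```text
t 15.2 press xy [0.0089 0.0006] z 0.0863 tool y dir in press deg 0.29 tilt [ 0.004 -0.001] F [  8.5  -1.8 -10. ] w 0.01 gf 58.7 ext 0.011
carton press [-0.0417 -0.0181] size 0.047 0.037 yaw rel -89.4
```

View pics/c8.png

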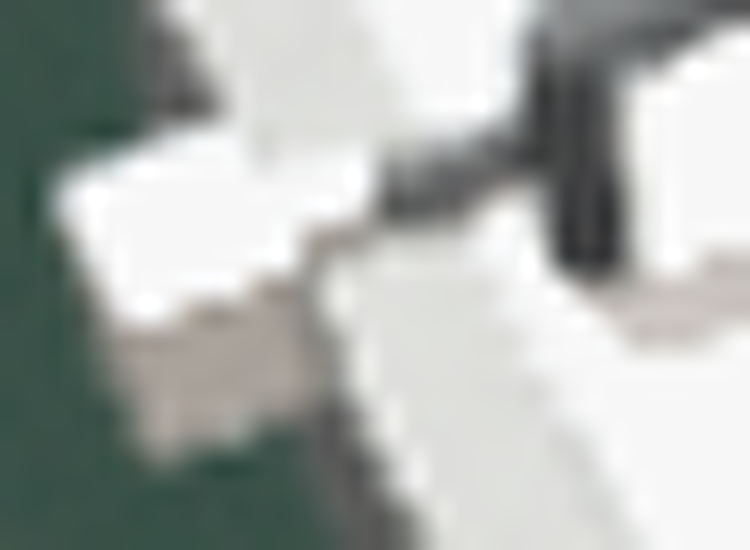

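The pointer tip at (385,195) meets the finger tip at (365,185) and both lie on one line. By my estimates they agree within about 2 mm. The pull force is about 8.5 N and steady, so I hand in.

```bash
python3 -c "
from h import *;st();print(bot.finish_job())"
```

```text
t 15.25 press xy [0.009  0.0006] z 0.0863 tool y dir in press deg 0.29 tilt [ 0.004 -0.001] F [  9.3  -0.7 -10.9] w 0.01 gf 58.7 ext 0.011
the job is handed in; nothing more can be done
None
```

I pushed the carton snug into the press corner and handed the job in at about 15 s with the gripper still holding the plate at the mark; pointer and mark agree within about 2 mm by my estimate, and no verdict was returned.

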